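# Find the rocking carrier plate on the surface plate

## Task

One of the two steel carrier plates on the granite surface plate is warped. Push down gently over their feet, one corner at a time (never press a carrier onto the granite with more than about 30 N), until you find the carrier that rocks, and keep its low corner pressed down, tipped, for about a second. Then carry that carrier (the blue fin is its grip) to the red tray and set it down flat inside, not dropping it; leave the sound carrier where it lies and everything else on the bench undisturbed.

Things in the scene. Friction and masses are not known exactly. Their poses are not given: they have to be found in the camera images.
- carrier_a: One of two steel carriers that look alike: 80 x 80 mm plate, 6 mm thick, on four round feet (12 mm across, 8 mm high), so its top face is 14 mm above its support; 0.25 to 0.45 kg. Origin: centre, at sole level; z up. Feet at x = +-33, y = +-33 mm, each marked by a dark dot on top. Blue upright fin at the centre: 36 mm along x, 12 mm thick along y, its top 54 mm above the origin.
- carrier_b: Same shape and axes as carrier_a. Both carriers stand still on the granite at the start, turned any way.
- surface_plate: Dark granite plate, fixed: 250 (x) x 400 (y) x 40 mm. Origin: centre of its underside; flat top 40 mm above the origin. Either carrier on it may be the warped one: one of its feet is 3 mm short; it rests level on the other three, but pushed over that foot with over 1 N it tips 0.06 rad (corner sinks 2.5 to 3 mm, stops firmly) and tips back when let go. Sound feet do not give.
- reject_tray: The red tray for rejects, fixed: a square open box 112 x 112 mm outside, 104 x 104 mm inside (walls 4 mm), 16 mm tall, floor 4 mm thick. Origin: centre of its underside; x and y along its sides. A carrier fits flat only with its sides nearly parallel to the tray's (any of the four quarter turns).
- tube_rack: Bystander, not to be disturbed: a green tube rack, 100 x 200 mm, with purple-capped tubes, 95 mm tall. Origin: centre of its underside.
- reagent_bottle: Bystander, not to be disturbed: a white bottle with a yellow cap, 44 mm across, 95 mm tall. Origin: centre of its underside.
- sample_jar: Bystander, not to be disturbed: an amber glass jar with a black cap, 36 mm across, 50 mm tall. Origin: centre of its underside.
- beaker: Bystander, not to be disturbed: a clear plastic beaker, 60 mm across, 70 mm tall. Origin: centre of its underside.
- gauge_block: Bystander, not to be disturbed: a brass block, 90 x 30 x 30 mm. Origin: centre of its underside.
Mind the look-alikes: they are no part of the job. What is shaped like the carrier_a but orange is not meant. What is shaped like the carrier_b but green is not meant.

How it is judged:
By the outcome, as a careful person would: the job done as asked, in the order asked, and still so for the second after the job is handed in, with the robot touching nothing.
It also fails if it takes over 72 s, if anything falls off the work surface, if the arm or the gripper's body presses on something with over 40 N, if the wrist force passes 120 N, or if a joint passes its speed limit or range.

## Robot

A 6-joint arm with a two-finger parallel gripper is mounted at the origin on the work surface. World frame = base frame: x ahead of the robot, y to its left, z up, the work surface at z = 0. Lengths are in mm, angles in rad, forces in N, time in s.
With the tool pointing down it reaches from about 275 to 1000 mm from the base axis. Payload 8.4 kg.
Tool frame: the origin (TCP) lies midway between the tips of the shut fingers; the grasp point (between the pads) lies 19 mm behind it; z points along the fingers, y is the line along which they close (so a half turn about z gives the same grasp; the last joint's range is limited). The gripper opens to 85 mm and grips with 20 to 120 N. Pads are 22 mm wide; open, the fingers measure 114 mm over their backs; the gripper's body (76 mm by 85 mm) begins 54 mm behind the grasp point. The pads swing forward as they close: fully open they stand 13 mm farther back than shut.
Start: joints at [1.133, 0.353, 1.633, -0, 1.155, -0.002], TCP at [263.834, 566.586, 231.281] pointing down, gripper open.
Joint ranges: [-2.63, 2.63], [-0.92, 2.1], [0.06, 2.66], [-1.3, 4.44], [0, 2.69], [-3.02, 3.02]. Speed limits (rad/s): [2.22, 2.22, 2.79, 3.14, 3.14, 3.14].

## Interface

Orientations are given as [roll, pitch, yaw] about the fixed x, y, z axes, in that order (R = Rz(yaw) Ry(pitch) Rx(roll)).
In Python, from rig import r gives the robot as it stands.
- The arm moves only by the shell command python3 -m inch 'ROWS' [OPENING] [FORCE]. ROWS is JSON, a list that holds one entry, the list of rows, each a list of 6 numbers: the shift along the tool's x, y, z scaled (see below), then the turn, a rotation vector about the tool's x, y, z scaled (see below). In form: [[[tx, ty, tz, wx, wy, wz], ...]]. A call has 1 to 8 rows; each row is the pose to reach, as a shift and turn from the pose commanded when the call began, along the tool's axes at that moment, turning the shorter way round; what a row does not reach only later rows make up. The controller multiplies each number of a shift by 20 cm and each number of a turn by pi rad. A row lasts 1/12 s, in which the tool goes at most 41.7 mm and 7.16 degrees, less where a joint would pass 70% of its speed; a pose out of reach is approached as far as the arm can. A call with a number of a shift or a turn outside -1 to 1 is refused whole. A call with a gripper value outside its range is refused whole. OPENING is the gripper's target within -1 to 1 (fully open at 1, half-way at 0, shut at -1), set as the call begins (- or left out, the last holds). The fingers move at their own pace and stop on an object; FORCE is the grip in N (left out, the last holds). Time passes only in rows, so rows that repeat a pose let the fingers close. It gives the time, the measured TCP pose, the force, the opening and the grip force at its end, in the units of the state.
- r.sense(): the state, without advancing time (a new reading comes with each control period).
- r.grab_frame(name): name is "scene" or "side" or "wrist"; returns the picture (400x640x3 uint8, red, green, blue); there is no depth.
- r.camera_info(name): a dict with "K" (3x3 intrinsics, pixels), "rvec" (rotation vector, rad) and "tvec" (3), from world to camera coordinates, as OpenCV has them; the wrist camera has in their place "mount" (4x4, takes a point from camera to tool coordinates, whose origin is the TCP and whose axes are the flange's). Camera axes: x right, y down, z forward; pixel columns grow to the right and rows downward; lengths in mm; the calibration is good to about 2 mm. A picture is of the moment at which its call begins: read the wrist's pose just before it. camera_info takes no time and is no camera call.
- r.sign_off(): hands the job in; it is judged then, once.
The state is a dict: "clock": time; "qpos": joint angles; "qvel": joint speeds; "joint_efforts": joint torques, N m; "eef_pos": TCP position; "tcp_rot": TCP orientation; "contact_force": force on the tool from outside, world axes, zero at the start; "wrist_torque": the same for the moment, N m; "opening": opening from 0.0 (shut) to 1.0 (fully open); "grasp_force": force on a finger pad.
Only numpy, scipy, OpenCV 4.12 (cv2) and the standard library are available. Lean on these libraries where they do the work, as an engineer would, in place of code of your own. Each camera call takes 0.05 s, during which the arm holds its last target. There are 200 camera calls.

## Working session

There is one attempt and no reset: what is moved stays moved. The work goes in short steps, Python scripts to look and compute and a shell command to move; the robot and the scene stay as the last step left them, time stands still between calls to the robot, and variables do not carry over. Pictures are saved under pics/ and viewed, at most 10 in all, crops included, and the job is handed in when it is done.

```bash
ls; mkdir -p pics; python3 - <<'E'
from rig import r
import cv2
print(r.sense())
for n in("scene","side","wrist"):
    im=r.grab_frame(n); cv2.imwrite(f"pics/{n}0.png",im[:,:,::-1]); print(n,r.camera_info(n))
E
```

```text
pics
{'clock': 0.0, 'qpos': array([ 1.13257934e+00,  3.53650106e-01,  1.63413842e+00,  7.73058518e-06,
        1.15521523e+00, -2.35248230e-03]), 'qvel': array([ 1.00424902e-03, -2.10568214e-06,  4.27653123e-04,  5.55793604e-04,
        9.59341744e-04, -4.35095452e-04]), 'joint_efforts': array([-3.97861522e-04, -6.05237603e+01, -3.42067051e+01, -1.07355515e-04,
        9.38408106e-03,  2.72634293e-05]), 'eef_pos': array([263.63686688, 566.14109229, 230.55863503]), 'tcp_rot': array([-3.14018157e+00, -1.03877248e-05,  2.70572502e+00]), 'contact_force': array([ 0.23970543, -0.06780007,  0.62202244]), 'wrist_torque': array([ 0.0205659 , -0.01546723, -0.01830539]), 'grasp_force': 0.0, 'opening': 1.0022527708738758}
scene {'K': array([[492.20472102,   0.        , 317.248107  ],
       [  0.        , 492.20472102, 204.5981017 ],
       [  0.        ,   0.        ,   1.        ]]), 'rvec': array([ 1.64473549,  2.06858706, -0.69876418]), 'tvec': array([  88.24485213, -403.58440707, 1688.35121441])}
side {'K': array([[495.92137047,   0.        , 324.57162012],
       [  0.        , 495.92137047, 196.31219782],
       [  0.        ,   0.        ,   1.        ]]), 'rvec': array([ 2.28889155, -0.97948504,  0.34160482]), 'tvec': array([-354.69729246,  365.24210781, 1288.7830091 ])}
wrist {'K': array([[307.73153889,   0.        , 320.92051218],
       [  0.        , 307.73153889, 201.54561858],
       [  0.        ,   0.        ,   1.        ]]), 'mount': array([[ 9.63926035e-04, -9.63439133e-01, -2.67925564e-01,
         6.73925056e+01],
       [ 9.99999519e-01,  8.80461738e-04,  4.31665708e-04,
         3.19486099e-01],
       [-1.79985427e-04, -2.67925851e-01,  9.63439519e-01,
        -1.42212378e+02],
       [ 0.00000000e+00,  0.00000000e+00,  0.00000000e+00,
         1.00000000e+00]])}
```

View pics/scene0.png

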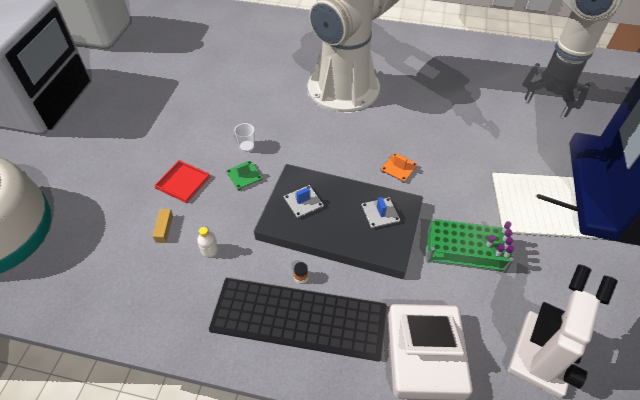

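View pics/side0.png

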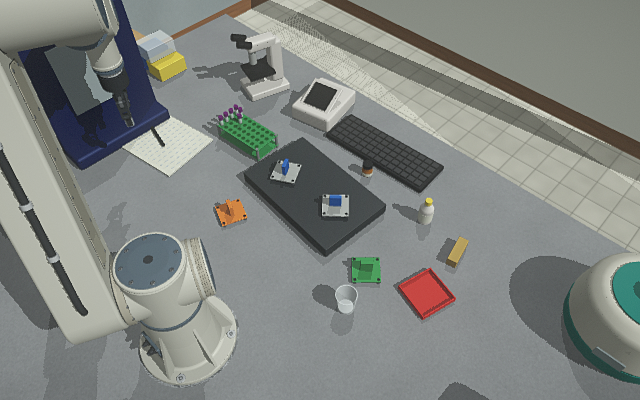

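The scene view shows two steel plates with blue fins on the granite: A at about (303,201) and B at (381,211). The side view shows them at (336,205) and (286,172). The look-alikes off the granite are green at (244,175) and orange at (400,166), so I choose the two blue-finned ones. The tray is at (182,181). Next I'll rectify at plate height for a closer check.

```bash
cat > h.py <<'E'
import numpy as np, cv2
from rig import r
from scipy.spatial.transform import Rotation as R
def cam(n):
    c=r.camera_info(n)
    if 'mount' in c:
        s=r.sense(); T=np.eye(4); T[:3,:3]=R.from_euler('xyz',s['tcp_rot']).as_matrix(); T[:3,3]=s['eef_pos']
        W=np.linalg.inv(T@c['mount']); return c['K'],W[:3,:3],W[:3,3]
    return c['K'],cv2.Rodrigues(c['rvec'])[0],c['tvec']
def proj(C,P):
    q=(C[1]@np.atleast_2d(P).T).T+C[2]; q=q@C[0].T; return q[:,:2]/q[:,2:]
def hit(C,uv,z):
    d=C[1].T@np.linalg.solve(C[0],np.r_[uv,1]); o=-C[1].T@C[2]; return o+d*(z-o[2])/d[2]
def rect(im,C,z,x0,y0,w,h,s):
    # top view: column = y0 - col/s (left is +y), row = x0 - row/s (up is +x)
    M=np.array([[0,-1/s,x0],[-1/s,0,y0],[0,0,z],[0,0,1]])
    H=C[0]@np.c_[C[1],C[2]]@M
    return cv2.warpPerspective(im,np.linalg.inv(H),(w,h),flags=cv2.INTER_LINEAR)
def blobs(mask,C,z,amin):
    n,l,st,ce=cv2.connectedComponentsWithStats(mask.astype(np.uint8))
    return [(i,ce[i].round(1),st[i,4],hit(C,ce[i],z).round(1)) for i in range(1,n) if st[i,4]>amin],l
E
python3 - <<'E'
from h import *
for n in("scene","side"):
    im=cv2.imread(f"pics/{n}0.png"); C=cam(n); h=cv2.cvtColor(im,cv2.COLOR_BGR2HSV)
    blue=(abs(h[...,0].astype(int)-110)<12)&(h[...,1]>130)&(h[...,2]>90)
    red=((h[...,0]<5)|(h[...,0]>174))&(h[...,1]>170)
    print(n,'fins z75',[b for b in blobs(blue,C,75,30)[0]])
    bl,l=blobs(red,C,16,300); print('tray',bl)
    for b in bl:
        c=max(cv2.findContours((l==b[0]).astype(np.uint8),0,2)[0],key=cv2.contourArea)
        w=np.array([hit(C,p[0],16)[:2] for p in c],np.float32); print(cv2.minAreaRect(w))
    # approximate granite coverage
    fs=[hit(C,b[1],75) for b in blobs(blue,C,75,30)[0]]
    out=[]
    for p in fs:
        out.append(rect(im,C,54,p[0]+75,p[1]+75,450,450,3)) if len(out)<2 and abs(p[0])<900 and abs(p[1])<500 else 0
    for k,o in enumerate(out): cv2.imwrite(f"pics/{n}_c{k}.png",o)
E
ls pics
python3 - <<'E'
import cv2,numpy as np,glob
f=sorted(glob.glob('pics/*_c*.png'));print(f)
i=[cv2.resize(cv2.imread(x),(300,300)) for x in f][:4]
while len(i)<4:i.append(i[0]*0)
cv2.imwrite('pics/mont1.png',np.vstack([np.hstack(i[:2]),np.hstack(i[2:])]))
E
```

```text
scene fins z75 [(1, array([302.8, 195.3]), np.int32(150), array([551.1,  -3.8,  75. ])), (2, array([381.1, 206.3]), np.int32(123), array([540.3, 203.3,  75. ]))]
tray [(1, array([181.5, 180.8]), np.int32(1203), array([ 532.9, -366.6,   16. ]))]
((530.9339599609375, -365.50732421875), (116.44351959228516, 116.49491882324219), 74.68720245361328)
side fins z75 [(5, array([285.1, 166. ]), np.int32(84), array([543.7, 201.9,  75. ])), (6, array([334.9, 200. ]), np.int32(118), array([551.5,  -6.2,  75. ]))]
tray []
scene0.png
scene_c0.png
scene_c1.png
side0.png
side_c0.png
side_c1.png
wrist0.png
['pics/scene_c0.png', 'pics/scene_c1.png', 'pics/side_c0.png', 'pics/side_c1.png']
```

View pics/mont1.png

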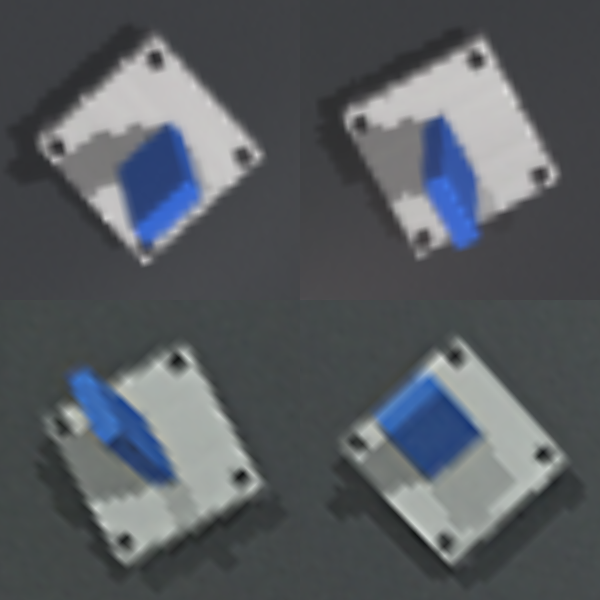

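Both crops show upright blue fins on steel plates with four dark dots. From the dots of both cameras, A is at about (551,-5) with its fin along -48°, and B at about (542,202) with its fin along 28°. The tray is at about (532,-366) with sides along 75°. I'll fly to B and refine with the wrist camera.

```bash
cat > go.py <<'E'
import sys
from h import *
def go(x,y,z,yawdeg):
    s=r.sense(); Rm=R.from_euler('xyz',s['tcp_rot']).as_matrix()
    Rt=R.from_euler('xyz',[np.pi,0,np.radians(yawdeg)]).as_matrix()
    d=Rm.T@(np.array([x,y,z])-s['eef_pos'])/200; w=R.from_matrix(Rm.T@Rt).as_rotvec()/np.pi
    print('t',s['clock'].__round__(2),'row',[round(float(v),4) for v in np.r_[d,w]],'dist',round(200*np.linalg.norm(d)),'F',s['contact_force'].round(2))
if __name__=="__main__": go(*map(float,sys.argv[1:5]))
E
python3 go.py 542 202 150 28
```

```text
t 0.15 row [-2.0304, -1.0631, 0.4046, -0.0002, 0.0004, 0.7057] dist 465 F [-0.6   0.61 -0.28]
```

```bash
python3 -m inch '[[[-1,-0.524,0.2,0,0,0.34],[-1,-0.524,0.2,0,0,0.34],[-1,-0.524,0.2,0,0,0.34],[-1,-0.524,0.2,0,0,0.34],[-1,-0.524,0.2,0,0,0.34],[-1,-0.524,0.2,0,0,0.34],[-1,-0.524,0.2,0,0,0.34],[-1,-0.524,0.2,0,0,0.34]]]' -1 30; python3 go.py 542 202 150 28
```

```text
clock: 0.82
eef_pos: [401.7, 385.5, 190.8]
tcp_rot: [-3.141, 0.001, 1.697]
contact_force: [0.1, 0.4, 0.3]
opening: -0.002
grasp_force: 0.0
t 0.82 row [-0.9982, 0.5809, 0.2041, -0.0001, 0.0003, 0.3846] dist 235 F [0.06 0.37 0.3 ]
```

```bash
python3 -m inch '[[[-0.998,0.581,0.204,0,0,0.385],[-0.998,0.581,0.204,0,0,0.385],[-0.998,0.581,0.204,0,0,0.385],[-0.998,0.581,0.204,0,0,0.385],[-0.998,0.581,0.204,0,0,0.385],[-0.998,0.581,0.204,0,0,0.385],[-0.998,0.581,0.204,0,0,0.385],[-0.998,0.581,0.204,0,0,0.385]]]'; python3 -m inch '[[[0,0,0,0,0,0.067],[0,0,0,0,0,0.067],[0,0,0,0,0,0.067]]]'; python3 - <<'E'
from h import *
C=cam("wrist"); im=r.grab_frame("wrist")[:,:,::-1]; s=r.sense(); print(s['eef_pos'],s['tcp_rot'])
cv2.imwrite('pics/w1.png',np.hstack([rect(im,C,54,617,277,450,450,3),cv2.resize(im,(350,219))[:450] if 0 else np.vstack([cv2.resize(im,(350,219)),np.zeros((231,350,3),np.uint8)])]))
E
```

```text
clock: 1.48
eef_pos: [543.6, 203.1, 149.7]
tcp_rot: [-3.141, 0.001, 0.697]
contact_force: [-0.2, 0.4, 1.4]
opening: -0.002
grasp_force: 0.0
clock: 1.73
eef_pos: [542.8, 204.8, 150.2]
tcp_rot: [-3.142, 0.001, 0.491]
contact_force: [-0.4, 0.4, 0.4]
opening: 0.0
grasp_force: 0.0
[542.78611486 204.88631068 150.25997433] [-3.14152197e+00  4.61578472e-04  4.96783092e-01]
```

View pics/w1.png

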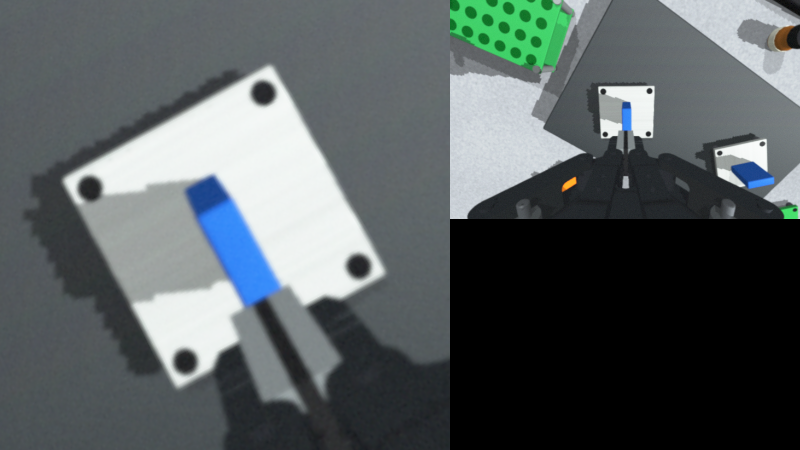

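B is confirmed at (541.5,202.3) with yaw 28.8°. Its dots are P1(586,189), P2(554,247), P3(529,158) and P4(497,215). I'll press P1 first.

```bash
python3 go.py 586 189.3 60 28.8
```

```text
t 1.78 row [0.153, 0.1715, 0.4512, -0.0, 0.0001, -0.0019] dist 101 F [ 0.24 -0.24  0.19]
```

```bash
python3 -m inch '[[[0.153,0.172,0,0,0,0],[0.153,0.172,0.1,0,0,0],[0.153,0.172,0.3,0,0,0],[0.153,0.172,0.45,0,0,0],[0.153,0.172,0.45,0,0,0],[0.153,0.172,0.45,0,0,0]]]';  python3 -m inch '[[[0,0,0.015,0,0,0],[0,0,0.02,0,0,0],[0,0,0.02,0,0,0]]]'; python3 -m inch '[[[0,0,0.005,0,0,0],[0,0,0.005,0,0,0]]]'; python3 go.py 586 189.3 54 28.8
```

```text
clock: 2.28
eef_pos: [585.1, 189.0, 59.2]
tcp_rot: [-3.141, 0.003, 0.498]
contact_force: [0.1, 0.1, 0.8]
opening: -0.0
grasp_force: 0.0
clock: 2.53
eef_pos: [586.6, 189.6, 57.6]
tcp_rot: [3.141, -0.001, 0.496]
contact_force: [-0.3, -0.9, 0.1]
opening: 0.004
grasp_force: 0.0
clock: 2.7
eef_pos: [586.4, 189.4, 56.2]
tcp_rot: [3.141, -0.001, 0.496]
contact_force: [-0.6, -1.2, 0.5]
opening: 0.002
grasp_force: 0.0
t 2.7 row [-0.0023, -0.0005, 0.0108, 0.0001, -0.0003, -0.0022] dist 2 F [-0.58 -1.24  0.47]
```

```bash
for i in 1; do python3 -m inch '[[[0,0,0.005,0,0,0],[0,0,0.005,0,0,0]]]'; python3 -m inch '[[[0,0,0.003,0,0,0],[0,0,0.003,0,0,0]]]';python3 -m inch '[[[0,0,0.003,0,0,0],[0,0,0.003,0,0,0]]]'; python3 -m inch '[[[0,0,0.003,0,0,0],[0,0,0.003,0,0,0]]]'; done | egrep 'eef|cont'
```

```text
eef_pos: [586.2, 189.3, 54.6]
contact_force: [0.4, 0.7, -0.9]
eef_pos: [586.3, 189.3, 54.1]
contact_force: [-0.8, -0.8, 1.4]
eef_pos: [586.3, 189.3, 54.0]
contact_force: [-2.6, -1.2, 8.4]
eef_pos: [586.3, 189.3, 54.0]
contact_force: [-5.0, -2.1, 13.7]
```

P1 is sound: it stops firmly at z=54.0, and pushing costs about 9 N per mm. Next is P2.

```bash
(python3 -m inch '[[[0,0,-0.04,0,0,0],[0,-0.17,-0.04,0,0,0],[0,-0.33,-0.04,0,0,0],[0,-0.33,-0.04,0,0,0],[0,-0.33,-0.04,0,0,0],[0,-0.33,-0.03,0,0,0],[0,-0.33,-0.02,0,0,0],[0,-0.33,-0.015,0,0,0]]]'; python3 -m inch '[[[0,0,0.005,0,0,0],[0,0,0.008,0,0,0],[0,0,0.01,0,0,0]]]'; python3 -m inch '[[[0,0,0.003,0,0,0],[0,0,0.005,0,0,0],[0,0,0.005,0,0,0]]]') | egrep 'clock|eef|cont'
```

```text
clock: 4.03
eef_pos: [555.1, 246.5, 55.3]
contact_force: [0.3, 0.2, 0.3]
clock: 4.28
eef_pos: [555.1, 246.7, 54.0]
contact_force: [-2.6, -2.1, 8.9]
clock: 4.53
eef_pos: [555.1, 246.7, 54.0]
contact_force: [-4.6, -3.6, 15.0]
```

P2 is sound too. Next is P4, 66 mm along tool -x.

```bash
(python3 -m inch '[[[0,0,-0.04,0,0,0],[-0.17,0,-0.04,0,0,0],[-0.33,0,-0.04,0,0,0],[-0.33,0,-0.04,0,0,0],[-0.33,0,-0.04,0,0,0],[-0.33,0,-0.03,0,0,0],[-0.33,0,-0.02,0,0,0],[-0.33,0,-0.015,0,0,0]]]'; python3 -m inch '[[[0,0,0.005,0,0,0],[0,0,0.008,0,0,0],[0,0,0.01,0,0,0]]]'; python3 -m inch '[[[0,0,0.003,0,0,0],[0,0,0.004,0,0,0],[0,0,0.004,0,0,0]]]') | egrep 'clock|eef|cont'
```

```text
clock: 5.2
eef_pos: [497.8, 216.4, 55.5]
contact_force: [0.3, 0.0, -0.3]
clock: 5.45
eef_pos: [497.2, 216.3, 54.0]
contact_force: [-1.4, -0.8, 11.2]
clock: 5.7
eef_pos: [497.3, 216.3, 53.9]
contact_force: [-3.6, -1.9, 14.1]
```

P4 is sound. Next is P3, 66 mm along tool +y.

```bash
(python3 -m inch '[[[0,0,-0.04,0,0,0],[0,0.17,-0.04,0,0,0],[0,0.33,-0.04,0,0,0],[0,0.33,-0.04,0,0,0],[0,0.33,-0.04,0,0,0],[0,0.33,-0.03,0,0,0],[0,0.33,-0.02,0,0,0],[0,0.33,-0.015,0,0,0]]]'; python3 -m inch '[[[0,0,0.005,0,0,0],[0,0,0.008,0,0,0],[0,0,0.01,0,0,0]]]'; python3 -m inch '[[[0,0,0.003,0,0,0],[0,0,0.004,0,0,0],[0,0,0.004,0,0,0]]]') | egrep 'clock|eef|cont'
```

```text
clock: 6.37
eef_pos: [527.5, 158.6, 55.4]
contact_force: [-0.1, -0.8, 0.1]
clock: 6.62
eef_pos: [527.7, 158.4, 54.0]
contact_force: [-3.6, 1.4, 9.0]
clock: 6.87
eef_pos: [527.7, 158.4, 54.0]
contact_force: [-4.5, 1.0, 12.9]
```

B is sound, since all four feet were firm at 54.0, so A must be the warped one. I'll lift and fly to A.

```bash
python3 -m inch '[[[0,0,-0.1,0,0,0],[0,0,-0.3,0,0,0],[0,0,-0.48,0,0,0],[0,0,-0.48,0,0,0]]]' | grep eef;  python3 go.py 551 -5 150 131.7
```

```text
eef_pos: [531.8, 159.3, 155.6]
t 7.2 row [-0.3064, 0.7682, 0.0264, 0.0031, -0.0016, -0.5739] dist 166 F [ 1.85 -0.25  0.25]
```

```bash
python3 -m inch '[[[-0.306,0.768,0.026,0,0,-0.3],[-0.306,0.768,0.026,0,0,-0.573],[-0.306,0.768,0.026,0,0,-0.573],[-0.306,0.768,0.026,0,0,-0.573],[-0.306,0.768,0.026,0,0,-0.573],[-0.306,0.768,0.026,0,0,-0.573],[-0.306,0.768,0.026,0,0,-0.573],[-0.306,0.768,0.026,0,0,-0.573]]]'|grep -c eef; python3 -m inch '[[[0,0,0,0,0,-0.255],[0,0,0,0,0,-0.255],[0,0,0,0,0,-0.255],[0,0,0,0,0,-0.255],[0,0,0,0,0,-0.255],[0,0,0,0,0,-0.255],[0,0,0,0,0,-0.255],[0,0,0,0,0,-0.255]]]'; python3 - <<'E'
from h import *
C=cam("wrist"); im=r.grab_frame("wrist")[:,:,::-1]; s=r.sense(); print(s['eef_pos'],s['tcp_rot'])
cv2.imwrite('pics/w2.png',rect(im,C,54,626,70,450,450,3))
E
```

```text
1
clock: 8.53
eef_pos: [547.2, -6.1, 143.8]
tcp_rot: [3.142, -0.0, 2.255]
contact_force: [-0.1, -0.9, -0.7]
opening: 0.0
grasp_force: 0.0
[547.2458224   -6.1072888  143.83464764] [ 3.14156914e+00 -9.15919908e-06  2.25092958e+00]
```

View pics/w2.png

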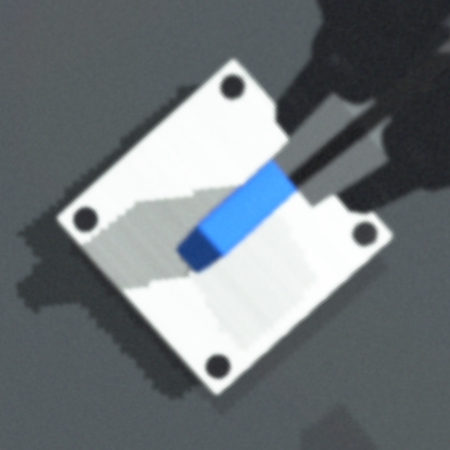

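A is at (550.6,-5.0) with fin yaw 131.9° (mod 180). Its dots are T(597,-7), L(553,42), R(548,-52) and Bt(504,-3). I'll press T first.

```bash
python3 go.py 597 -7.3 60 131.9
```

```text
t 8.58 row [-0.1611, 0.1897, 0.4192, 0.0, -0.0, -0.0163] dist 97 F [ 1.05 -0.12  0.01]
```

```bash
(python3 -m inch '[[[-0.161,0.19,0,0,0,-0.016],[-0.161,0.19,0.1,0,0,-0.016],[-0.161,0.19,0.3,0,0,-0.016],[-0.161,0.19,0.42,0,0,-0.016],[-0.161,0.19,0.42,0,0,-0.016],[-0.161,0.19,0.42,0,0,-0.016],[-0.161,0.19,0.42,0,0,-0.016]]]';  python3 -m inch '[[[0,0,0.01,0,0,0],[0,0,0.02,0,0,0],[0,0,0.02,0,0,0]]]') | egrep 'clock|eef|cont|rot'
```

```text
clock: 9.17
eef_pos: [597.4, -7.3, 60.9]
tcp_rot: [3.141, 0.0, 2.301]
contact_force: [0.1, -1.3, -0.6]
clock: 9.42
eef_pos: [597.3, -7.4, 56.6]
tcp_rot: [3.141, 0.001, 2.302]
contact_force: [-0.9, -0.6, 0.1]
```

```bash
(python3 -m inch '[[[0,0,0.006,0,0,0],[0,0,0.01,0,0,0],[0,0,0.01,0,0,0]]]';  python3 -m inch '[[[0,0,0.003,0,0,0],[0,0,0.006,0,0,0],[0,0,0.006,0,0,0]]]'; python3 -m inch '[[[0,0,0.003,0,0,0],[0,0,0.004,0,0,0],[0,0,0.004,0,0,0]]]') | egrep 'clock|eef|cont'
```

```text
clock: 9.67
eef_pos: [597.2, -7.4, 54.1]
contact_force: [-0.1, -0.6, 1.2]
clock: 9.92
eef_pos: [597.3, -7.4, 53.9]
contact_force: [-4.0, 0.9, 13.7]
clock: 10.17
eef_pos: [597.3, -7.4, 53.8]
contact_force: [-7.3, 0.0, 22.2]
```

T is firm, so on to L.

```bash
(python3 -m inch '[[[0,0,-0.04,0,0,0],[0.17,0,-0.04,0,0,0],[0.33,0,-0.04,0,0,0],[0.33,0,-0.04,0,0,0],[0.33,0,-0.04,0,0,0],[0.33,0,-0.03,0,0,0],[0.33,0,-0.02,0,0,0],[0.33,0,-0.015,0,0,0]]]'; python3 -m inch '[[[0,0,0.005,0,0,0],[0,0,0.008,0,0,0],[0,0,0.01,0,0,0]]]') | egrep 'clock|eef|cont'
```

```text
clock: 10.83
eef_pos: [553.6, 41.2, 54.6]
contact_force: [-0.1, 0.6, 0.4]
clock: 11.08
eef_pos: [553.6, 41.2, 53.9]
contact_force: [-4.9, -0.0, 20.6]
```

L is firm as well. Next is Bt (tool -y), more gently.

```bash
(python3 -m inch '[[[0,0,-0.04,0,0,0],[0,-0.17,-0.04,0,0,0],[0,-0.33,-0.04,0,0,0],[0,-0.33,-0.04,0,0,0],[0,-0.33,-0.04,0,0,0],[0,-0.33,-0.03,0,0,0],[0,-0.33,-0.02,0,0,0],[0,-0.33,-0.015,0,0,0]]]'; python3 -m inch '[[[0,0,0.004,0,0,0],[0,0,0.007,0,0,0],[0,0,0.007,0,0,0]]]') | egrep 'clock|eef|cont'
```

```text
clock: 11.75
eef_pos: [504.7, -2.0, 55.6]
contact_force: [-0.1, -0.5, -0.5]
clock: 12.0
eef_pos: [503.9, -2.1, 54.2]
contact_force: [-0.4, 0.2, -0.0]
```

```bash
(python3 -m inch '[[[0,0,0.004,0,0,0],[0,0,0.008,0,0,0],[0,0,0.008,0,0,0]]]';) | egrep 'clock|eef|cont'
```

```text
clock: 12.25
eef_pos: [504.0, -2.2, 53.9]
contact_force: [-5.3, 0.0, 15.1]
```

Bt is firm, so R should be the low corner.

```bash
(python3 -m inch '[[[0,0,-0.04,0,0,0],[-0.17,0,-0.04,0,0,0],[-0.33,0,-0.04,0,0,0],[-0.33,0,-0.04,0,0,0],[-0.33,0,-0.04,0,0,0],[-0.33,0,-0.03,0,0,0],[-0.33,0,-0.02,0,0,0],[-0.33,0,-0.015,0,0,0]]]'; python3 -m inch '[[[0,0,0.004,0,0,0],[0,0,0.008,0,0,0],[0,0,0.012,0,0,0],[0,0,0.012,0,0,0]]]') | egrep 'clock|eef|cont'
```

```text
clock: 12.92
eef_pos: [546.9, -50.8, 55.4]
contact_force: [-0.3, 0.5, 0.2]
clock: 13.25
eef_pos: [547.8, -51.3, 53.4]
contact_force: [-0.8, -0.6, 0.3]
```

```bash
(python3 -m inch '[[[0,0,0.004,0,0,0],[0,0,0.008,0,0,0],[0,0,0.008,0,0,0]]]'; python3 -m inch '[[[0,0,0.003,0,0,0],[0,0,0.003,0,0,0]]]') | egrep 'clock|eef|cont'
```

```text
clock: 13.5
eef_pos: [548.1, -51.5, 51.9]
contact_force: [-0.4, 0.7, 0.5]
clock: 13.67
eef_pos: [548.1, -51.6, 51.6]
contact_force: [-1.0, -0.3, 5.8]
```

It gives: the corner sank about 2.4 mm and then stops. I'll add a little push and hold for about 1.3 s.

```bash
(python3 -m inch '[[[0,0,0.004,0,0,0],[0,0,0.004,0,0,0],[0,0,0.004,0,0,0],[0,0,0.004,0,0,0],[0,0,0.004,0,0,0],[0,0,0.004,0,0,0],[0,0,0.004,0,0,0],[0,0,0.004,0,0,0]]]'; python3 -m inch '[[[0,0,0,0,0,0],[0,0,0,0,0,0],[0,0,0,0,0,0],[0,0,0,0,0,0],[0,0,0,0,0,0],[0,0,0,0,0,0],[0,0,0,0,0,0],[0,0,0,0,0,0]]]'; python3 -m inch '[[[0,0,-0.005,0,0,0],[0,0,-0.02,0,0,0],[0,0,-0.15,0,0,0],[0,0,-0.33,0,0,0],[0,0,-0.33,0,0,0],[0,0,-0.33,0,0,0]]]') | egrep 'clock|eef|cont'; python3 go.py 550.6 -5 120 131.9
```

```text
clock: 14.33
eef_pos: [548.2, -51.6, 51.4]
contact_force: [-3.9, -0.3, 12.3]
clock: 15.0
eef_pos: [548.2, -51.6, 51.4]
contact_force: [-3.4, -0.2, 12.1]
clock: 15.5
eef_pos: [549.5, -51.6, 118.5]
contact_force: [0.0, -0.2, -0.7]
t 15.5 row [0.1699, 0.1597, -0.0078, 0.0009, 0.001, 0.0] dist 47 F [ 0.04 -0.16 -0.71]
```

```bash
(python3 -m inch '[[[0.17,0.16,-0.05,0,0,0],[0.17,0.16,-0.05,0,0,0],[0.17,0.16,-0.05,0,0,0],[0.17,0.16,-0.05,0,0,0],[0.17,0.16,-0.05,0,0,0],[0.17,0.16,-0.05,0,0,0],[0.17,0.16,-0.05,0,0,0],[0.17,0.16,-0.05,0,0,0]]]' 0.3 40); python3 go.py 550.6 -5 62 131.9
```

```text
clock: 16.17
eef_pos: [548.9, -5.4, 126.2]
tcp_rot: [-3.141, -0.0, 2.301]
contact_force: [0.1, 0.0, 0.2]
opening: 0.652
grasp_force: 0.0
t 16.17 row [-0.0043, 0.0078, 0.3209, -0.0001, -0.0001, -0.0002] dist 64 F [0.14 0.   0.22]
```

```bash
(python3 -m inch '[[[-0.004,0.008,0.1,0,0,0],[-0.004,0.008,0.2,0,0,0],[-0.004,0.008,0.28,0,0,0],[-0.004,0.008,0.32,0,0,0],[-0.004,0.008,0.32,0,0,0],[-0.004,0.008,0.32,0,0,0]]]'; python3 -m inch '[[[0,0,0,0,0,0],[0,0,0,0,0,0],[0,0,0,0,0,0],[0,0,0,0,0,0],[0,0,0,0,0,0],[0,0,0,0,0,0],[0,0,0,0,0,0],[0,0,0,0,0,0]]]' -1 60)
```

```text
clock: 16.67
eef_pos: [550.7, -4.5, 62.5]
tcp_rot: [-3.141, -0.0, 2.302]
contact_force: [-0.2, 0.2, 0.4]
opening: 0.649
grasp_force: 0.0
clock: 17.33
eef_pos: [551.2, -4.4, 63.4]
tcp_rot: [3.141, 0.001, 2.302]
contact_force: [-1.7, -0.9, 6.1]
opening: 0.131
grasp_force: 58.8
```

```bash
(python3 -m inch '[[[0,0,-0.05,0,0,0],[0,0,-0.15,0,0,0],[0,0,-0.3,0,0,0],[0,0,-0.45,0,0,0],[0,0,-0.55,0,0,0],[0,0,-0.55,0,0,0]]]'); python3 go.py 532 -366 170 74.7
```

```text
clock: 17.83
eef_pos: [553.3, -4.3, 177.4]
tcp_rot: [3.136, 0.005, 2.302]
contact_force: [1.6, 0.2, -2.3]
opening: 0.129
grasp_force: 58.8
t 17.83 row [-1.2746, -1.2872, 0.0364, 0.0023, 0.0006, 0.3178] dist 362 F [ 1.57  0.16 -2.32]
```

```bash
(python3 -m inch '[[[-0.05,-0.05,0,0,0,0.02],[-0.13,-0.13,0,0,0,0.05],[-0.23,-0.23,0,0,0,0.08],[-0.34,-0.34,0,0,0,0.11],[-0.45,-0.45,0,0,0,0.14],[-0.56,-0.56,0,0,0,0.17],[-0.67,-0.67,0,0,0,0.2],[-0.78,-0.78,0,0,0,0.23]]]'); python3 go.py 532 -366 170 74.7
```

```text
clock: 18.5
eef_pos: [537.9, -225.8, 171.7]
tcp_rot: [-3.14, -0.001, 1.575]
contact_force: [1.1, 1.1, -2.7]
opening: 0.133
grasp_force: 58.8
t 18.5 row [-0.7009, -0.0324, 0.0081, -0.0004, -0.0001, 0.0864] dist 140 F [ 1.09  1.1  -2.73]
```

Stop about 60 mm short of the tray, to see it with the wrist camera.

```bash
(python3 -m inch '[[[-0.1,0,0,0,0,0.03],[-0.2,-0.01,0,0,0,0.06],[-0.3,-0.02,0,0,0,0.083],[-0.37,-0.02,0,0,0,0.083],[-0.4,-0.02,0,0,0,0.083],[-0.4,-0.02,0,0,0,0.083]]]'); python3 - <<'E'
from h import *
C=cam("wrist"); im=r.grab_frame("wrist")[:,:,::-1]; D=cam("scene"); E=cam("side"); a=r.grab_frame("scene")[:,:,::-1]; b=r.grab_frame("side")[:,:,::-1]
a=rect(a,D,16,632,-266,400,400,2); b=rect(b,E,16,632,-266,400,400,2); w=rect(im,C,16,632,-266,400,400,2)
for i in (a,b,w): print('')
cv2.imwrite('pics/t1.png',np.vstack([np.hstack([w[:300],b[:300]]),np.hstack([cv2.resize(im,(400,250)),a[:250]])]))
E
```

```text
clock: 19.0
eef_pos: [535.3, -305.4, 172.0]
tcp_rot: [-3.141, -0.0, 1.32]
contact_force: [-0.9, 0.6, -3.6]
opening: 0.128
grasp_force: 58.8
```

View pics/t1.png

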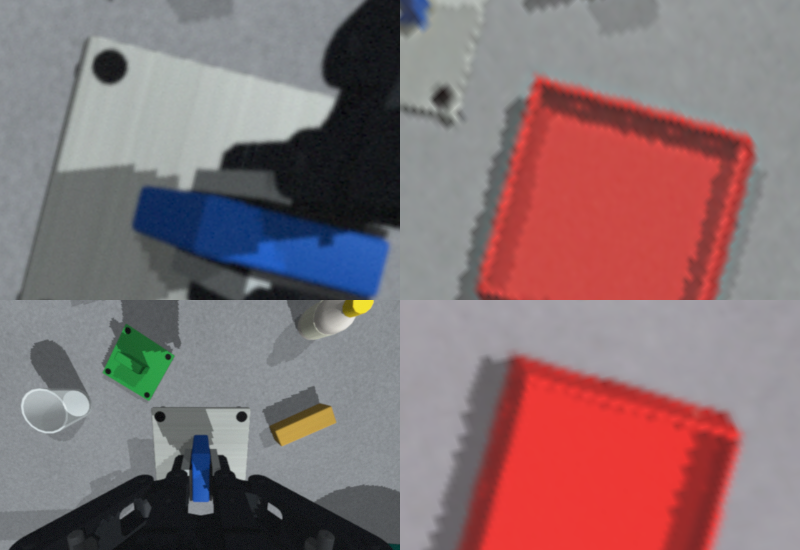

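The wrist view shows the carrier hiding the tray, with the carrier square in the gripper. The rectified side and scene views differ because the tray walls show, so I'll fit the tray box to the red silhouettes in both pictures.

```bash
python3 - <<'E'
from h import *
from scipy.optimize import minimize
D=[]
for n in("scene","side"):
    im=cv2.imread(f"pics/{n}0.png"); h=cv2.cvtColor(im,cv2.COLOR_BGR2HSV)
    m=(((h[...,0]<6)|(h[...,0]>172))&(h[...,1]>120)).astype(np.uint8)
    k,l,st,_=cv2.connectedComponentsWithStats(m); C=cam(n)
    j=min(range(1,k),key=lambda i:-st[i,4]*(np.linalg.norm(hit(C,_[i],8)[:2]-[530,-368])<60))
    print(n,st[j]); c=max(cv2.findContours((l==j).astype(np.uint8),0,2)[0],key=cv2.contourArea)
    D.append((C,cv2.convexHull(c).astype(np.float32)))
b=np.array([[i,j,k] for i in(-56,56) for j in(-56,56) for k in(0,16)],float)
def hullof(C,p):
    return cv2.convexHull(proj(C,b@R.from_euler('z',p[2]).as_matrix().T+[p[0],p[1],0]).astype(np.float32))
def cost(p,DD=D):
    t=0
    for C,c in DD:
        g=hullof(C,p); a,_=cv2.intersectConvexConvex(g,c); t+=cv2.contourArea(g)+cv2.contourArea(c)-2*a
    return t
for DD in(D,D[:1],D[1:]):
    o=minimize(cost,[530,-368,np.radians(74.7)],args=(DD,),method='Nelder-Mead',options=dict(initial_simplex=[[530,-368,1.3],[520,-368,1.3],[530,-378,1.3],[530,-368,1.2]]))
    print(o.x[:2].round(1),np.degrees(o.x[2]).round(1),round(o.fun))
E
```

```text
scene [ 155  160   55   43 1333]
side [ 398  268   58   52 1623]
[ 525.7 -371.3] 74.5 116
[ 524.8 -369.6] 74.6 50
[ 526.8 -371.6] 74.5 40
```

Tray is at (525.7,-371) with yaw 74.5°, and both cameras agree.

```bash
python3 go.py 525.7 -371 100 74.5
```

```text
t 19.15 row [-0.3389, 0.0363, 0.3608, -0.0002, -0.0002, 0.0065] dist 99 F [ 0.47 -0.08 -3.2 ]
```

```bash
(python3 -m inch '[[[-0.1,0.012,0,0,0,0.006],[-0.2,0.024,0.05,0,0,0.006],[-0.3,0.036,0.15,0,0,0.006],[-0.34,0.036,0.25,0,0,0.006],[-0.34,0.036,0.33,0,0,0.006],[-0.34,0.036,0.36,0,0,0.006],[-0.34,0.036,0.36,0,0,0.006]]]'); python3 go.py 525.7 -371 36 74.5
```

```text
clock: 19.73
eef_pos: [524.8, -370.7, 98.8]
tcp_rot: [-3.138, -0.001, 1.301]
contact_force: [0.7, -0.3, -3.1]
opening: 0.13
grasp_force: 58.6
t 19.73 row [-0.0009, 0.0058, 0.3141, -0.001, -0.0004, 0.0003] dist 63 F [ 0.69 -0.26 -3.05]
```

```bash
(python3 -m inch '[[[-0.001,0.005,0.08,0,0,0],[-0.001,0.005,0.16,0,0,0],[-0.001,0.005,0.22,0,0,0],[-0.001,0.005,0.27,0,0,0],[-0.001,0.005,0.3,0,0,0],[-0.001,0.005,0.314,0,0,0],[-0.001,0.005,0.314,0,0,0]]]'; python3 -m inch '[[[0,0,0.01,0,0,0],[0,0,0.02,0,0,0],[0,0,0.025,0,0,0],[0,0,0.025,0,0,0]]]'; python3 -m inch '[[[0,0,0.005,0,0,0],[0,0,0.01,0,0,0],[0,0,0.01,0,0,0]]]') | egrep 'cl|eef|cont'
```

```text
clock: 20.32
eef_pos: [526.5, -372.6, 37.4]
contact_force: [0.1, 0.2, -3.2]
clock: 20.65
eef_pos: [526.6, -372.8, 32.8]
contact_force: [0.0, 0.9, -2.5]
clock: 20.9
eef_pos: [526.5, -372.7, 30.6]
contact_force: [-0.3, 0.6, -1.7]
```

```bash
(python3 -m inch '[[[0,0,0.005,0,0,0],[0,0,0.01,0,0,0],[0,0,0.01,0,0,0]]]'; python3 -m inch '[[[0,0,0.005,0,0,0],[0,0,0.005,0,0,0]]]';python3 -m inch '[[[0,0,0.005,0,0,0],[0,0,0.005,0,0,0]]]') | egrep 'cl|eef|cont'
```

```text
clock: 21.15
eef_pos: [526.4, -372.7, 28.5]
contact_force: [-0.1, -0.2, -3.0]
clock: 21.32
eef_pos: [526.5, -372.7, 27.5]
contact_force: [1.3, 0.7, -3.5]
clock: 21.48
eef_pos: [526.5, -372.8, 27.4]
contact_force: [-3.3, 1.9, 5.4]
```

It touches down at 27.4, the height expected on the tray floor. Release and rise.

```bash
(python3 -m inch '[[[0,0,0,0,0,0],[0,0,0,0,0,0],[0,0,0,0,0,0],[0,0,0,0,0,0],[0,0,0,0,0,0],[0,0,0,0,0,0]]]' 0.1 ; python3 -m inch '[[[0,0,-0.05,0,0,0],[0,0,-0.15,0,0,0],[0,0,-0.3,0,0,0],[0,0,-0.5,0,0,0],[0,0,-0.65,0,0,0],[0,0,-0.65,0,0,0]]]'; python3 -m inch '[[[0.3,0,-0.1,0,0,0],[0.6,0,-0.1,0,0,0],[0.6,0,-0.1,0,0,0],[0.6,0,-0.1,0,0,0],[0.6,0,-0.1,0,0,0]]]')| egrep 'cl|eef|cont|ope'; python3 - <<'E'
from h import *
C=cam("wrist"); im=r.grab_frame("wrist")[:,:,::-1]; a=r.grab_frame("scene")[:,:,::-1];b=r.grab_frame("side")[:,:,::-1]
D=cam("side")
cv2.imwrite('pics/f1.png',np.vstack([np.hstack([rect(im,C,18,626,-271,400,400,2)[:300],cv2.resize(b[220:370,370:570],(400,300))]),np.hstack([cv2.resize(a,(400,250)),cv2.resize(b,(400,250))])]))
E
```

```text
clock: 21.98
eef_pos: [526.6, -372.8, 26.7]
contact_force: [-0.2, 0.3, -0.3]
opening: 0.55
clock: 22.48
eef_pos: [529.7, -375.0, 164.5]
contact_force: [1.8, -0.3, 0.4]
opening: 0.552
clock: 22.9
eef_pos: [559.2, -255.3, 177.3]
contact_force: [-0.4, -0.1, -0.1]
opening: 0.548
```

View pics/f1.png

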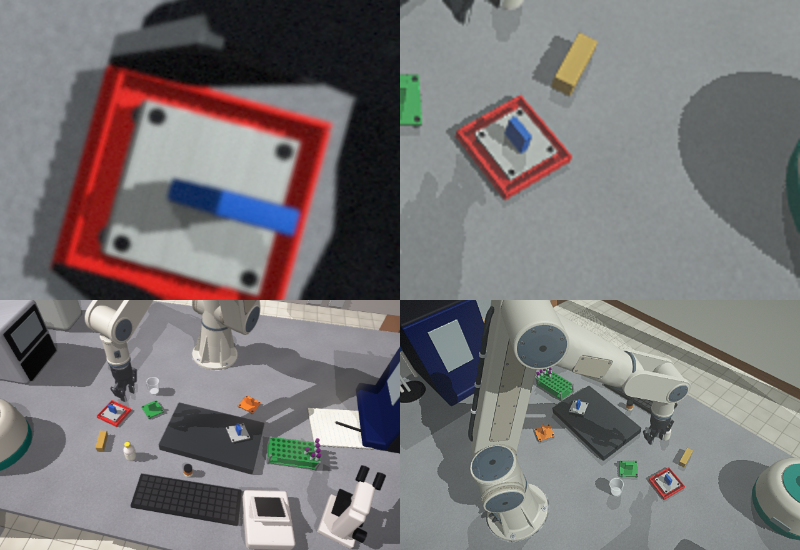

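The carrier lies flat and square inside the tray, at (200,195) in the top-down crop. The sound carrier and the bystanders are where they were, and the gripper is clear.

```bash
python3 -c "
from rig import r
print(r.sign_off())"
```

```text
the job is handed in; nothing more can be done
None
```

Carrier A (the one nearer the tray) was the warped one; I held its low corner tipped for about 1.3 s, then set it flat in the red tray, left the sound carrier where it lay, and handed the job in at about 23 s.

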